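Hold a foldback clip gaping over a seed record card

TASK

The black foldback clip is still on the finished buff record card. Squeeze its two wire handles together so that it lets go, take it off upward, and bring it over the middle of the green record card's top edge, square to the card, with the card edge about half-way into its wide-open mouth and touching nothing. Finish while still holding it gaping there, so that I can slip a seed packet in beside the card; don't shove or tip either card stand, don't let the clip bite or push the green card, and leave the other things on the desk alone.

Things in the scene. Friction and masses are not known exactly. Their poses are not given: they have to be found in the camera images.
- clip: Loose black steel foldback (binder) clip, 50 mm wide, 50 g, at first handles-up on the buff card, its flat spine (24 mm across x, 50 mm along y, 2 mm thick) resting on the card edge. Origin: centre of the spine's underside; z up to the handles, y along the card edge, x square to the card. Two jaw plates hang from the spine's x edges; two wire-loop handles stand 46 mm above it, leaning apart.
- clip_grip (a point): Midway between the clip's two handles, 28 mm above its origin; pinch here along x from above. Handles (loops 19 mm wide along y) span 55 mm in x over their tips when on a card, 32 mm (parallel, upright) squeezed right home. That takes 6 N at first and 13 N at the end; a 25 N pinch goes to the stop and stays. Axes as the clip's.
- clip_mouth (a point): Midway between the lips of the clip's open jaws, 33 mm below its origin. Jaw plates are 34 mm long, lips rolled 3.6 mm thick; squeezed right home the plates are parallel with 20 mm free between the lips. Axes as the clip's.
- clip_back (a joint): Opening of the jaw on the clip's +x side, rad: 0 closed on a 3 mm card, -0.045 shut on nothing, 0.26 at its stop (jaw square to the spine); a spring always closes it.
- clip_front (a joint): The same for the jaw on the clip's -x side.
- buff_card: Loose stand with the finished card: buff/orange card with a dark orange band, 105 mm wide (along y), 3 mm thick (along x), fixed upright in a slotted beech block 56 x 94 x 24 mm; top edge 115 mm above the desk; 0.4 kg. Origin: centre of the block's underside; z up.
- buff_card_edge (a point): Middle of the buff card's top edge. Axes as its stand: x square to the card, y along the edge, z up.
- green_card: The same stand with the new card: green card with a dark green band, same sizes. Origin: centre of the block's underside; z up.
- green_card_edge (a point): Middle of the green card's top edge. Axes as its stand: x square to the card, y along the edge, z up.
- packet: Bystander: loose brown paper seed packet, 75 x 110 x 11 mm, lying flat. Origin: centre of its underside.
- marker: Bystander: loose red and white marker pen, 135 mm long (along its y), 17 mm thick, lying down. Origin: its underside, mid-length.
- mouse: Bystander: loose black computer mouse, 124 x 61 x 39 mm. Origin: centre of its underside.

How it is judged:
By the outcome, as a careful person would: the job done as asked, in the order asked, and still so for the second after the job is handed in, while the arm keeps its last pose, push and grip.
It also fails if it takes over 38 s, if anything falls off the work surface, if the arm or the gripper's body presses on something with over 40 N, if the wrist force passes 120 N, or if a joint passes its speed limit or range.

ROBOT

A 6-joint arm with a two-finger parallel gripper is mounted at the origin on a cart in front of the work surface, level with it; the furniture and walls round the work are solid. World frame = base frame: x ahead of the robot, y to its left, z up, the work surface at z = 0. Lengths are in m, angles in degrees, forces in N, time in s.
With the tool pointing down it reaches from about 0.25 to 0.725 m from the base axis. Payload 9.7 kg.
Tool frame: the origin (TCP) lies between the finger pads; the fingertips stand 25 mm ahead of it and the grasp point (between the pads) lies 6 mm ahead of it; z points along the fingers, y is the line along which they close (so a half turn about z gives the same grasp; the last joint's range is limited). The gripper opens to 85 mm and grips with 20 to 120 N. Pads are 22 mm wide; open, the fingers measure 114 mm over their backs; the gripper's body (76 mm by 85 mm) begins 54 mm behind the grasp point. The pads swing forward as they close: fully open they stand 13 mm farther back than shut.
Start: joints at [-73.281, 4.979, 10.078, 95.1, 0, 90], TCP at [0.158, -0.527, 0.256] pointing down, gripper open.
Joint ranges: [-179.16, 179.16], [-48.56, 103.87], [-65.8, 70.77], [-126.05, 130.52], [-82.76, 87.17], [-180, 180]. Speed limits (degrees/s): [127.2, 127.2, 147.25, 180, 180, 180].

INTERFACE

Orientations are given as [roll, pitch, yaw] about the fixed x, y, z axes, in that order (R = Rz(yaw) Ry(pitch) Rx(roll)).
In Python, from workcell import bot gives the robot as it stands.
- The arm moves only by the shell command python3 drive.py 'ROWS' [FORCE]. ROWS is rows parted by semicolons, their numbers by spaces, 1 to 5 of them, each of 5 numbers: dx, dy, dz in m, then a turn about the tool's z in degrees, then the finger opening in m; each row is the pose to reach, as a shift and turn from the pose commanded when the command began, along the tool's axes at that moment; what a row does not reach only later rows make up. A row lasts 1/12 s, in which the tool goes at most 0.0417 m and 7.16 degrees, less where a joint would pass 70% of its speed; a pose out of reach is approached as far as the arm can. The fingers move at their own pace and stop on an object; FORCE is the grip in N (left out, the last holds). Time passes only in rows, so rows that do not move let the fingers close. It prints the time, the measured TCP pose, the force, the opening and the grip force at its end.
- bot.get_obs(): the state, without advancing time (a new reading comes with each control period).
- bot.camera(name): name is "scene" or "side" or "wrist"; returns the picture (384x512x3 uint8, blue, green, red); there is no depth.
- bot.camera_info(name): a dict with "mtx" (3x3 intrinsics, pixels), "extrinsics" (4x4, takes a point from camera to world coordinates). Camera axes: x right, y down, z forward; pixel columns grow to the right and rows downward; lengths in m; the calibration is good to about 2 mm. A picture is of the moment at which its call begins: read the wrist's pose just before it. camera_info takes no time and is no camera call; for the wrist camera it gives the pose at the moment of the call.
- bot.job_done(): hands the job in; it is judged then, once.
The state is a dict: "time": time; "q": joint angles; "qd": joint speeds; "joint_efforts": joint torques, N m; "ee_pos": TCP position; "tcp_rot": TCP orientation; "wrist_force": force on the tool from outside, world axes, zero at the start; "torque": the same for the moment, N m; "opening": finger opening in m; "grasp_force": force on a finger pad.
Only numpy, scipy, OpenCV 4.12 (cv2) and the standard library are available. Lean on these libraries where they do the work, as an engineer would, in place of code of your own. Each camera call takes 0.05 s, during which the arm holds its last target. There are 200 camera calls.

## Working session

There is one attempt and no reset: what is moved stays moved. The work goes in short steps, Python scripts to look and compute and a shell command to move; the robot and the scene stay as the last step left them, time stands still between calls to the robot, and variables do not carry over. Pictures are saved under pics/ and viewed, at most 10 in all, crops included, and the job is handed in when it is done.

```bash
ls; mkdir -p pics; python3 - <<'E'
from workcell import bot
import cv2,numpy as np
o=bot.get_obs(); print({k:np.round(v,3) for k,v in o.items()})
ims=[]
for n in("scene","side"):
    im=bot.camera(n); cv2.imwrite(f"pics/{n}0.png",im)
    i=bot.camera_info(n); print(n,np.round(i["mtx"],1).tolist(),np.round(i["extrinsics"],3).tolist())
im=bot.camera("wrist"); cv2.imwrite("pics/wrist0.png",im);i=bot.camera_info("wrist");print(np.round(i["extrinsics"],3).tolist())
E
```

```text
drive.py
pics
workcell.py
{'time': np.float64(0.0), 'q': array([-73.283,   5.011,  10.034,  95.101,   0.   ,  90.   ]), 'qd': array([-0.021, -0.019,  0.012, -0.01 , -0.013,  0.014]), 'joint_efforts': array([ 2.000e-03, -5.204e+01,  4.648e+01,  1.700e-02,  0.000e+00,
        0.000e+00]), 'ee_pos': array([ 0.158, -0.527,  0.256]), 'tcp_rot': array([-179.922,   -0.   ,   16.717]), 'wrist_force': array([-0.35 ,  0.788,  0.223]), 'torque': array([-0.014,  0.009,  0.015]), 'grasp_force': np.float64(0.0), 'opening': np.float64(0.085)}
scene [[378.2, 0.0, 254.3], [0.0, 378.2, 188.9], [0.0, 0.0, 1.0]] [[0.858, -0.384, 0.342, 0.257], [-0.514, -0.649, 0.561, -0.669], [0.006, -0.657, -0.754, 0.761], [0.0, 0.0, 0.0, 1.0]]
side [[359.4, 0.0, 260.4], [0.0, 359.4, 194.2], [0.0, 0.0, 1.0]] [[0.822, -0.283, 0.495, 0.151], [-0.57, -0.398, 0.719, -0.799], [-0.006, -0.872, -0.489, 0.538], [0.0, 0.0, 0.0, 1.0]]
[[0.289, -0.92, -0.264, 0.225], [-0.957, -0.278, -0.08, -0.506], [0.0, 0.276, -0.961, 0.374], [0.0, 0.0, 0.0, 1.0]]
```

View pics/scene0.png

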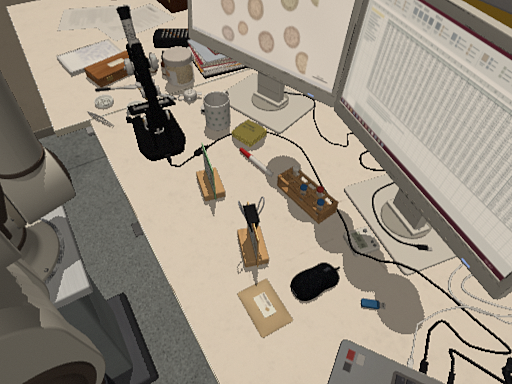

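View pics/side0.png

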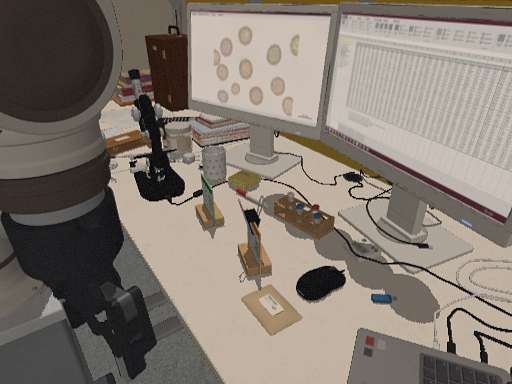

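The scene view shows the green stand at about (210,180) and the buff stand at (253,240) with the black clip at (252,213). Packet, mouse and marker are at (264,307), (315,280) and (258,162). I'll zoom in on both views.

```bash
python3 - <<'E'
import cv2,numpy as np
a=cv2.imread("pics/scene0.png")[135:285,180:300];b=cv2.imread("pics/side0.png")[165:290,180:290]
f=lambda x,s:cv2.resize(x,None,fx=s,fy=s,interpolation=cv2.INTER_NEAREST)
A=f(a,3.8);B=f(b,3.1)
h=600;c=np.zeros((h,800,3),np.uint8);c[:A.shape[0],:A.shape[1]]=A[:h];c[:B.shape[0],A.shape[1]:A.shape[1]+B.shape[1]]=B
cv2.imwrite("pics/zoom0.png",c)
E
```

```text
(no output)
```

View pics/zoom0.png

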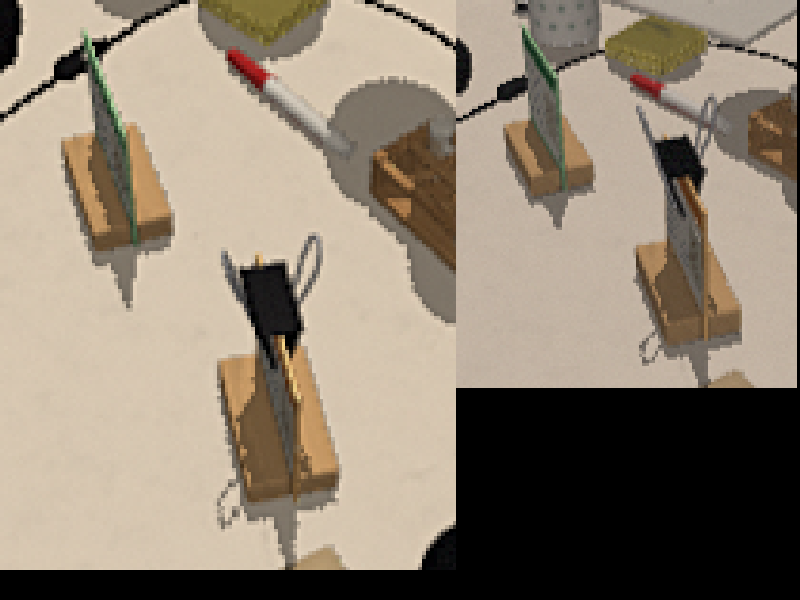

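The zoom shows the clip as a black spine at scene (251,213), handles up and leaning apart. Its card edge runs roughly along the camera's depth. The green card's top edge runs from scene (204,143) to (214,171).

```bash
cat > h.py <<'E'
import numpy as np,cv2
from workcell import bot
def ray(n,uv,info=None):
    i=info or bot.camera_info(n); K=np.array(i["mtx"]);E=np.array(i["extrinsics"])
    d=E[:3,:3]@np.linalg.inv(K)@np.array([*uv,1.]); return E[:3,3],d
def onz(n,uv,z,info=None):
    c,d=ray(n,uv,info); return c+d*(z-c[2])/d[2]
def tri(rays):
    A=np.zeros((3,3));b=np.zeros(3)
    for c,d in rays:
        d=d/np.linalg.norm(d);P=np.eye(3)-np.outer(d,d);A+=P;b+=P@c
    return np.linalg.solve(A,b)
def proj(p,info):
    K=np.array(info["mtx"]);E=np.array(info["extrinsics"])
    q=K@(np.linalg.inv(E)@np.array([*p,1.]))[:3]; return q[:2]/q[2]
def R():
    from scipy.spatial.transform import Rotation
    return Rotation.from_euler('xyz',bot.get_obs()["tcp_rot"],degrees=True).as_matrix()
E
python3 - <<'E'
from h import *
f=lambda x,y:(180+(x+.0)/3.8,135+y/3.8)
g=lambda x,y:(180+(x-456)/3.1,165+y/3.1)
pts={"gfar":((90,34),(525,32)),"gnear":((128,135),(560,77)),"bnear":((295,375),(703,207)),
"spineNL":((257,335),(666,178)),"spineNR":((300,333),(704,172)),"hL":((226,253),(641,108)),"hR":((317,236),(711,98))}
for k,(a,b) in pts.items():
    print(k,np.round(tri([ray("scene",f(*a)),ray("side",g(*b))]),3),np.round(onz("scene",f(*a),.115),3),np.round(onz("side",g(*b),.115),3))
o=bot.get_obs();print(R().round(2).tolist())
i=bot.camera_info("wrist");E=np.array(i["extrinsics"]);print((R().T@(E[:3,3]-o["ee_pos"])).round(4),(R().T@E[:3,:3]).round(3).tolist())
for n,uv in(("packet",(264,307)),("mouse",(315,280)),("penred",(241,150)),("penend",(272,173)),("boxcorner",(318,218)),("boxL",(278,178)),("mug",(216,100)),("scope",(160,140))): print(n,onz("scene",uv,.02).round(3))
E
```

```text
gfar [0.523 0.021 0.102] [0.518 0.007 0.115] [ 0.511 -0.004  0.115]
gnear [ 0.499 -0.087  0.112] [ 0.497 -0.089  0.115] [ 0.497 -0.093  0.115]
bnear [ 0.499 -0.288  0.101] [ 0.493 -0.296  0.115] [ 0.489 -0.305  0.115]
spineNL [ 0.489 -0.261  0.114] [ 0.489 -0.263  0.115] [ 0.487 -0.262  0.115]
spineNR [ 0.509 -0.276  0.119] [ 0.51  -0.274  0.115] [ 0.513 -0.271  0.115]
hL [ 0.488 -0.232  0.156] [ 0.503 -0.203  0.115] [ 0.524 -0.172  0.115]
hR [ 0.537 -0.245  0.153] [ 0.555 -0.219  0.115] [ 0.575 -0.19   0.115]
[[0.96, 0.29, -0.0], [0.29, -0.96, 0.0], [0.0, -0.0, -1.0]]
[ 0.0698 -0.0004 -0.1179] [[0.001, -0.961, -0.276], [1.0, 0.001, 0.002], [-0.001, -0.276, 0.961]]
packet [ 0.446 -0.402  0.02 ]
mouse [ 0.572 -0.407  0.02 ]
penred [0.637 0.029 0.02 ]
penend [ 0.664 -0.093  0.02 ]
boxcorner [ 0.679 -0.277  0.02 ]
boxL [ 0.668 -0.116  0.02 ]
mug [0.684 0.277 0.02 ]
scope [0.454 0.186 0.02 ]
```

```bash
python3 drive.py '0.03 -0.012 -0.008 -6 0.085; 0.065 -0.028 -0.016 -13 0.085; 0.103 -0.044 -0.024 -20 0.085; 0.14 -0.06 -0.032 -27 0.085; 0.178 -0.076 -0.044 -34 0.085' 25
python3 - <<'E'
from h import *
o=bot.get_obs();d=np.array([.505,-.235,.30])-o["ee_pos"];print((R().T@d).round(3),o["tcp_rot"].round(1))
E
```

```text
time: 0.57
ee_pos: [0.3067, -0.402, 0.2996]
tcp_rot: [-179.9, -0.0, 51.0]
wrist_force: [0.7, 0.3, -0.7]
opening: 0.0848
grasp_force: 0.0
[ 0.255  0.049 -0.   ] [-179.9   -0.    51. ]
```

```bash
python3 drive.py '0.04 0.008 0 -5 0.085; 0.08 0.016 0 -10 0.085; 0.12 0.024 0 -15 0.085; 0.16 0.032 0 -20 0.085; 0.2 0.038 0 -24 0.085'
python3 - <<'E'
from h import *
o=bot.get_obs();d=np.array([.505,-.235,.30])-o["ee_pos"];print((R().T@d).round(3),o["tcp_rot"].round(1))
E
```

```text
time: 0.98
ee_pos: [0.4633, -0.2712, 0.2997]
tcp_rot: [-180.0, 0.0, 75.0]
wrist_force: [0.9, -1.4, -0.0]
opening: 0.0853
grasp_force: 0.0
[ 0.046  0.031 -0.   ] [-180.    0.   75.]
```

```bash
python3 drive.py '0.023 0.016 0 0 0.085; 0.046 0.031 0 0 0.085; 0.046 0.031 0 0 0.085; 0.046 0.031 0 0 0.085'
python3 - <<'E'
from h import *
import pickle
o=bot.get_obs();i=bot.camera_info("wrist");im=bot.camera("wrist");cv2.imwrite("pics/wA.png",im);pickle.dump((i,o),open("A.pkl","wb"))
E
python3 drive.py '0.035 0 0 0 0.085; 0.07 0 0 0 0.085; 0.1 0 0 0 0.085; 0.1 0 0 0 0.085; 0.1 0 0 0 0.085'
python3 - <<'E'
from h import *
import pickle
o=bot.get_obs();i=bot.camera_info("wrist");im=bot.camera("wrist");cv2.imwrite("pics/wB.png",im);pickle.dump((i,o),open("B.pkl","wb"))
a=cv2.imread("pics/wA.png");c=np.hstack([a,im]);c=cv2.resize(c,(800,300),interpolation=cv2.INTER_AREA)
cv2.imwrite("pics/wAB.png",c)
E
```

```text
time: 1.32
ee_pos: [0.5047, -0.2355, 0.2992]
tcp_rot: [-179.9, -0.0, 74.9]
wrist_force: [-0.2, -0.8, 0.2]
opening: 0.0847
grasp_force: 0.0
time: 1.78
ee_pos: [0.53, -0.1399, 0.3002]
tcp_rot: [180.0, 0.0, 74.8]
wrist_force: [-0.3, 0.6, -0.1]
opening: 0.0848
grasp_force: 0.0
```

View pics/wAB.png

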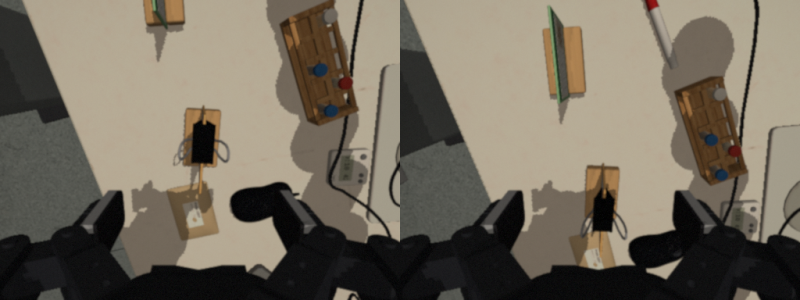

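Both wrist views show the clip and buff stand, at A (260,180) and B (772-512=260,265) in full-resolution pixels. View B also shows the green card, around (205,70). I'll crop these to measure them.

```bash
python3 - <<'E'
from h import *
a=cv2.imread("pics/wA.png");b=cv2.imread("pics/wB.png")
f=lambda x:cv2.resize(x,None,fx=4,fy=4,interpolation=cv2.INTER_NEAREST)
c=np.zeros((600,800,3),np.uint8)
def put(im,x0,y0,w,h,X):
    p=f(im[y0:y0+h,x0:x0+w]); 
    for k in range(0,w,10): cv2.putText(p,str(x0+k) if k%20==0 else '|',(k*4,8),0,.3,(0,0,255),1)
    for k in range(0,h,10): cv2.putText(p,str(y0+k),(0,k*4+3),0,.3,(255,0,0),1)
    c[:h*4,X:X+w*4]=p
put(a,220,130,76,150,0);put(b,225,205,72,140,304);put(b,180,0,50,150,592)
cv2.imwrite("pics/z1.png",c)
E
```

```text
(no output)
```

View pics/z1.png

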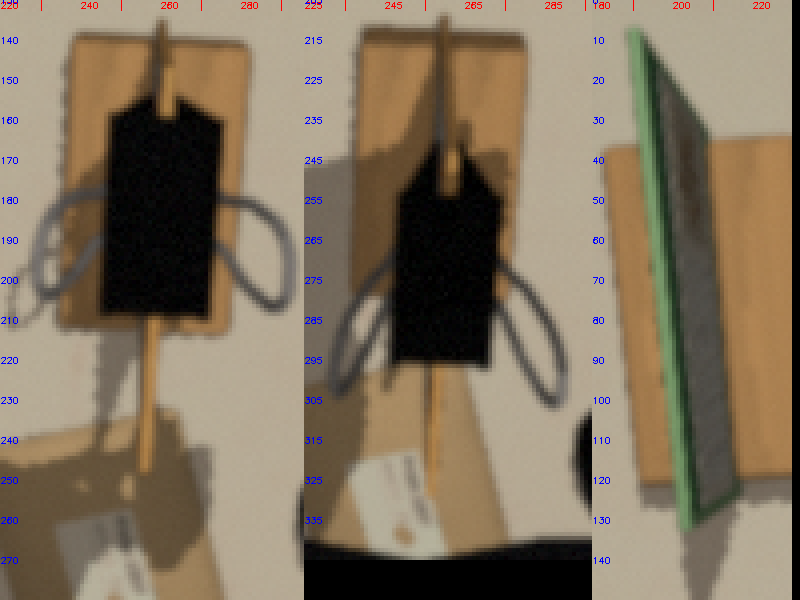

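The crops show the spine corners clearly. In A they are (247.5,159), (275.5,160.5), (272.7,209.5) and (245,208.5). The buff edge ends are at A (260,135) and (256,248). The green edge in B runs from (191,7) to (203,132).

```bash
python3 - <<'E'
from h import *
import pickle
A,oa=pickle.load(open("A.pkl","rb"));B,ob=pickle.load(open("B.pkl","rb"))
P={"FL":((247.5,158.7),(249,253.7)),"FR":((275.5,160.5),(274.7,256.2)),"NR":((272.7,209.5),(271.2,296.7)),"NL":((245,208.5),(246.5,295.5)),
"bfar":((260,135.3),(260.3,209)),"bnear":((256.3,248),(256.8,329)),"hLtip":((231.5,203),(233,302.5)),"hRtip":((289.5,207),(288,306))}
r={}
for k,(a,b) in P.items():
    r[k]=tri([ray(0,a,A),ray(0,b,B)])
    z=.156 if k[0]=='h' else .115 if k[0]=='b' else .117
    pa,pb=onz(0,a,z,A),onz(0,b,z,B); print(k,r[k].round(4),pa.round(4),pb.round(4))
    r[k]=(pa+pb)/2
c=sum(r[k] for k in("FL","FR","NR","NL"))/4; print("clip",c.round(4))
yaw=lambda v:np.degrees(np.arctan2(v[1],v[0]))
print("side yaw",yaw(r["FL"]-r["NL"])-90,yaw(r["FR"]-r["NR"])-90,"x",yaw(r["FR"]-r["FL"]),yaw(r["NR"]-r["NL"]),"card",yaw(r["bfar"]-r["bnear"])-90, "handles",yaw(r["hRtip"]-r["hLtip"]))
print("buff mid",(r["bfar"]+r["bnear"])/2,np.linalg.norm(r["bfar"]-r["bnear"]), np.linalg.norm(r["FL"]-r["NL"]), np.linalg.norm(r["FR"]-r["FL"]))
g=[onz(0,p,.115,B) for p in((191,7),(203.2,132))];print("green",g,(g[0]+g[1])/2,yaw(g[0]-g[1])-90,np.linalg.norm(g[0]-g[1]))
print("gnear tri",tri([ray("scene",(213.7,170.5)),ray(0,(203.2,132),B)]), "gfar",tri([ray("scene",(203.7,143.9)),ray(0,(191,7),B)]))
o=bot.get_obs();print(o["ee_pos"],o["tcp_rot"],o["opening"])
E
```

```text
FL [ 0.5031 -0.2188  0.1176] [ 0.5028 -0.2188  0.117 ] [ 0.5034 -0.2192  0.117 ]
FR [ 0.5281 -0.2266  0.121 ] [ 0.5278 -0.2273  0.117 ] [ 0.5282 -0.2289  0.117 ]
NR [ 0.5132 -0.2735  0.1185] [ 0.5133 -0.274   0.117 ] [ 0.5129 -0.2744  0.117 ]
NL [ 0.4875 -0.266   0.117 ] [ 0.4873 -0.266   0.117 ] [ 0.4877 -0.2661  0.117 ]
bfar [ 0.5189 -0.2131  0.0061] [ 0.5196 -0.201   0.115 ] [ 0.5269 -0.1759  0.115 ]
bnear [ 0.4872 -0.31    0.1171] [ 0.4868 -0.3109  0.115 ] [ 0.4869 -0.3116  0.115 ]
hLtip [ 0.4815 -0.2456  0.1551] [ 0.4821 -0.2454  0.156 ] [ 0.4813 -0.2449  0.156 ]
hRtip [ 0.5296 -0.262   0.1559] [ 0.529  -0.2618  0.156 ] [ 0.5302 -0.2621  0.156 ]
clip [ 0.5079 -0.2468  0.117 ]
side yaw -18.349660369124692 -17.905778368521823 x -20.030969700446423 -17.78163457289473 card -16.517654224733562 handles -19.28604641948085
buff mid [ 0.50505897 -0.24987081  0.115     ] 0.12810493149182625 0.04950745615137058 0.026526796328153114
green [array([0.51663438, 0.01263826, 0.115     ]), array([ 0.49507241, -0.08896476,  0.115     ])] [ 0.50585339 -0.03816325  0.115     ] -11.981424030116642 0.10386574073342078
gnear tri [ 0.49620158 -0.08945518  0.11587749] gfar [0.51799651 0.01245714 0.11107777]
[ 0.52984291 -0.14072842  0.30014257] [1.79986333e+02 2.26001854e-02 7.47164226e+01] 0.08517410942422178
```

```bash
python3 drive.py '-0.027 0.002 0.02 1 0.085; -0.054 0.0035 0.04 2 0.085; -0.081 0.005 0.06 2.9 0.085; -0.108 0.007 0.08 2.9 0.085; -0.108 0.007 0.08 2.9 0.085'
python3 - <<'E'
from h import *
import pickle
i=bot.camera_info("wrist");im=bot.camera("wrist");cv2.imwrite("pics/wC.png",im);o=bot.get_obs();pickle.dump((i,o),open("C.pkl","wb"))
print(o["ee_pos"],o["tcp_rot"])
print(((R().T@(np.array([.5079,-.2468,.148])-o["ee_pos"])).round(4)))
c=im.copy()
for p in [(.5079,-.2468,.117),(.5079,-.2468,.161)]:
    u=proj(p,i);print(u);cv2.circle(c,tuple(int(round(x)) for x in u),2,(0,0,255),-1)
cv2.imwrite("pics/wCz.png",cv2.resize(c,(768,576)))
E
```

```text
time: 2.25
ee_pos: [0.5056, -0.2508, 0.2155]
tcp_rot: [-179.7, 0.0, 71.5]
wrist_force: [-0.7, -0.5, 0.5]
opening: 0.085
grasp_force: 0.0
[ 0.50625561 -0.24928499  0.217501  ] [-1.79776572e+02 -2.91261768e-04  7.15170298e+01]
[0.0029 0.001  0.0695]
[256.00373266 195.59396621]
[256.11628922 218.01254829]
```

View pics/wCz.png

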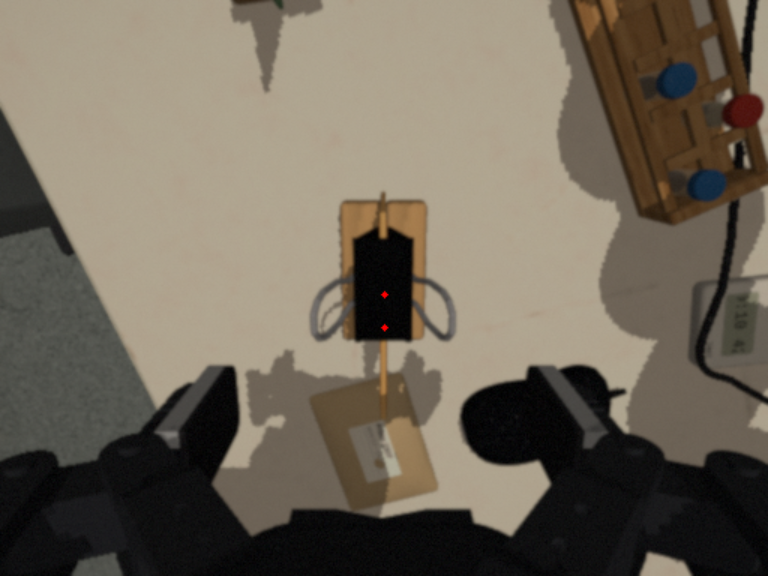

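The wrist view shows the clip centred between the fingers: spine centre at column 383, finger gap centre at column 383, and the card line vertical. I'll descend.

```bash
python3 drive.py '0 0 0.02 0 0.085; 0 0 0.045 0 0.085; 0 0 0.065 0 0.085; 0 0 0.072 0 0.075; 0 0 0.072 0 0.062' 25; python3 drive.py '0 0 0 0 0.061; 0 0 0 0 0.06;0 0 0 0 0.06'
python3 - <<'E'
from h import *
i=bot.camera_info("wrist");im=bot.camera("wrist");o=bot.get_obs()
print(o["ee_pos"],o["tcp_rot"],o["opening"],o["wrist_force"])
print(((R().T@(np.array([.5079,-.2468,.148])-o["ee_pos"])).round(4)))
cv2.imwrite("pics/wD.png",im);cv2.imwrite("pics/wDz.png",cv2.resize(im[150:384,120:400],(718,600)))
E
```

```text
time: 2.72
ee_pos: [0.5077, -0.2462, 0.147]
tcp_rot: [-179.9, -0.0, 71.8]
wrist_force: [-0.0, 0.2, 0.6]
opening: 0.0647
grasp_force: 0.0
time: 2.97
ee_pos: [0.5092, -0.2465, 0.1497]
tcp_rot: [179.9, 0.0, 71.8]
wrist_force: [0.4, 0.9, -0.5]
opening: 0.06
grasp_force: 0.0
[ 0.50914586 -0.2464089   0.14940259] [1.79880544e+02 1.73414111e-02 7.18192841e+01] 0.059995104337289704 [0.13436233 0.23046939 0.20926702]
[-0.0008 -0.0011  0.0014]
```

View pics/wDz.png

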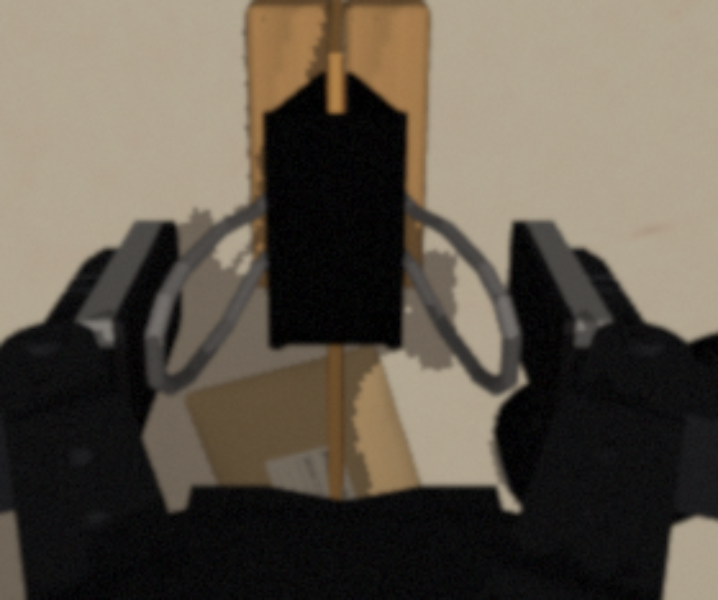

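The view shows the handles spanning columns 146–520 (centre 333) and the fingers centred on 345. That puts the clip about 1.3 mm to the left, so I'll shift before squeezing.

```bash
python3 drive.py '-0.0008 -0.0013 0 0 0.06; -0.0008 -0.0013 0 0 0.06; -0.0008 -0.0013 0 0 0.057;-0.0008 -0.0013 0 0 0.055' 
python3 - <<'E'
from h import *
im=bot.camera("wrist");o=bot.get_obs()
print(o["ee_pos"],o["tcp_rot"],o["opening"],o["wrist_force"],((R().T@(np.array([.5079,-.2468,.148])-o["ee_pos"])).round(4)))
cv2.imwrite("pics/wE.png",im)
g=im[:,:,:].max(2)
for r in (215,250,270): # spine edges (dark) 
    row=g[r,150:370]; d=np.where(row<25)[0]+150; print(r,d.min() if len(d) else 0,d.max() if len(d) else 0)
row=g[215,200:300];d=np.where(row<25)[0]+200;print("spine centre",(d.min()+d.max())/2)
E
python3 drive.py '0 0 0 0 0.053; 0 0 0 0 0.052'
python3 drive.py '0 0 0 0 0.049; 0 0 0 0 0.047'
```

```text
time: 3.35
ee_pos: [0.5073, -0.2465, 0.1481]
tcp_rot: [180.0, 0.0, 71.8]
wrist_force: [-0.1, 0.2, 0.6]
opening: 0.0552
grasp_force: 1.1
[ 0.50727313 -0.24657585  0.14816448] [1.79968017e+02 4.40357651e-03 7.18190741e+01] 0.055312335267385 [1.42830954 0.05086838 1.82100407] [-0.      0.0007  0.0002]
215 227 280
250 162 344
270 150 359
spine centre 253.5
time: 3.57
ee_pos: [0.5074, -0.2466, 0.1488]
tcp_rot: [179.9, 0.0, 71.8]
wrist_force: [0.2, 0.7, 5.2]
opening: 0.0521
grasp_force: 4.9
time: 3.73
ee_pos: [0.5077, -0.2467, 0.1493]
tcp_rot: [179.9, 0.0, 71.8]
wrist_force: [-0.2, -0.6, 8.0]
opening: 0.0469
grasp_force: 6.1
```

```bash
python3 drive.py '0 0 -0.001 0 0.044; 0 0 -0.0015 0 0.041; 0 0 -0.002 0 0.038' 25; python3 drive.py '0 0 -0.0005 0 0.034; 0 0 -0.001 0 0.03; 0 0 -0.001 0 0.028;0 0 -0.001 0 0.028' 28
```

```text
time: 3.98
ee_pos: [0.5076, -0.2467, 0.1511]
tcp_rot: [179.9, 0.0, 71.8]
wrist_force: [-0.4, -0.2, 3.0]
opening: 0.0383
grasp_force: 6.8
time: 4.32
ee_pos: [0.5074, -0.2467, 0.152]
tcp_rot: [179.9, 0.0, 71.8]
wrist_force: [-0.7, 0.8, 7.4]
opening: 0.0304
grasp_force: 28.6
```

```bash
python3 drive.py '0 0 -0.001 0 0.028; 0 0 -0.002 0 0.028; 0 0 -0.004 0 0.028; 0 0 -0.006 0 0.028; 0 0 -0.008 0 0.028' 30
python3 - <<'E'
from h import *
ims=[bot.camera(n) for n in("scene","side","wrist")];o=bot.get_obs();print(o["ee_pos"],o["tcp_rot"],o["opening"],o["wrist_force"])
for n,i in zip(("scene","side","wrist"),ims): cv2.imwrite(f"pics/F{n}.png",i)
f=lambda x,w,h:cv2.resize(x,(w,h),interpolation=cv2.INTER_CUBIC)
c=np.hstack([f(ims[0][130:280,190:310],270,338),f(ims[1][150:300,180:300],270,338),f(ims[2][150:384,140:370],260,338)])
cv2.imwrite("pics/Fz.png",c)
E
```

```text
time: 4.73
ee_pos: [0.507, -0.2464, 0.1588]
tcp_rot: [-180.0, -0.0, 71.8]
wrist_force: [-0.4, 0.2, -0.3]
opening: 0.0301
grasp_force: 29.7
[ 0.50716308 -0.24652684  0.15904334] [ 1.79992220e+02 -1.32794974e-03  7.18170496e+01] 0.030293365741448083 [-0.16859301 -0.36478563 -0.31873912]
```

View pics/Fz.png

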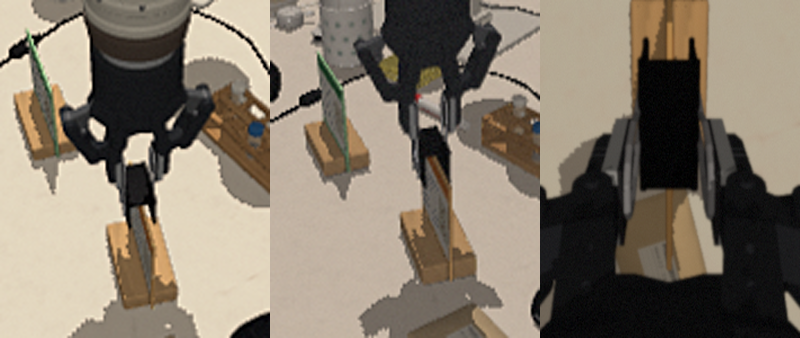

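The views show the clip gaping wide and parallel in the fingers, clear of both card faces, and its stand hasn't moved. I'll raise it fully and travel above the green card.

```bash
python3 drive.py '0 0 -0.012 0 0.028; 0 0 -0.027 0 0.028; 0 0 -0.045 0 0.028; 0 0 -0.06 0 0.028; 0 0 -0.066 0 0.028'
python3 - <<'E'
from h import *
o=bot.get_obs();print(o["ee_pos"]);d=np.array([.506,-.10,.226])-o["ee_pos"];print((R().T@d).round(4))
E
```

```text
time: 5.3
ee_pos: [0.5076, -0.2467, 0.228]
tcp_rot: [179.8, 0.0, 71.8]
wrist_force: [0.9, -1.0, -0.3]
opening: 0.0303
grasp_force: 29.8
[ 0.50758805 -0.24673228  0.22801833]
[ 0.1389 -0.0473  0.0018]
```

```bash
python3 drive.py '0.02 -0.007 0 -1 0.028; 0.055 -0.019 0 -2.5 0.028; 0.09 -0.031 0 -4 0.028; 0.12 -0.041 0 -5.5 0.028; 0.139 -0.047 0 -6.2 0.028'
python3 drive.py '0 0 0 0 0.028; 0 0 0 0 0.028'
python3 - <<'E'
from h import *
import pickle
i=bot.camera_info("wrist");o=bot.get_obs();im=bot.camera("wrist");cv2.imwrite("pics/wG.png",im);pickle.dump((i,o),open("G.pkl","wb"))
print(o["ee_pos"],o["tcp_rot"])
print([proj(p,i).round(1) for p in((.5166,.0126,.115),(.4951,-.089,.115))])
for n in("scene","side"):
    cv2.imwrite(f"pics/G{n}.png",bot.camera(n))
# bright-green edge strip
m=cv2.inRange(cv2.cvtColor(im,cv2.COLOR_BGR2HSV),(40,60,90),(90,255,255)); 
cs,_=cv2.findContours(m,cv2.RETR_EXTERNAL,cv2.CHAIN_APPROX_NONE)
for c in sorted(cs,key=cv2.contourArea)[-2:]: print(cv2.contourArea(c),cv2.minAreaRect(c),cv2.boundingRect(c))
f=lambda x,w,h:cv2.resize(x,(w,h),interpolation=cv2.INTER_CUBIC)
c=np.hstack([f(im[0:384,120:400],437,600),f(cv2.imread("pics/Gside.png")[100:300,150:270],360,600)])
cv2.imwrite("pics/Gz.png",c)
E
```

```text
time: 5.72
ee_pos: [0.5054, -0.0973, 0.2252]
tcp_rot: [-180.0, -0.0, 78.2]
wrist_force: [0.4, 0.4, 0.0]
opening: 0.03
grasp_force: 29.8
time: 5.88
ee_pos: [0.5058, -0.0989, 0.2252]
tcp_rot: [180.0, 0.0, 78.1]
wrist_force: [0.5, 0.1, -1.2]
opening: 0.03
grasp_force: 29.8
[ 0.50584832 -0.09885931  0.22515311] [1.79985759e+02 6.04595672e-03 7.81366433e+01]
[array([234.9,  31.9]), array([236.8, 187.3])]
543.5 ((235.31642150878906, 108.49420166015625), (155.04730224609375, 4.8890862464904785), 88.94881439208984) (232, 31, 8, 156)
```

View pics/Gz.png

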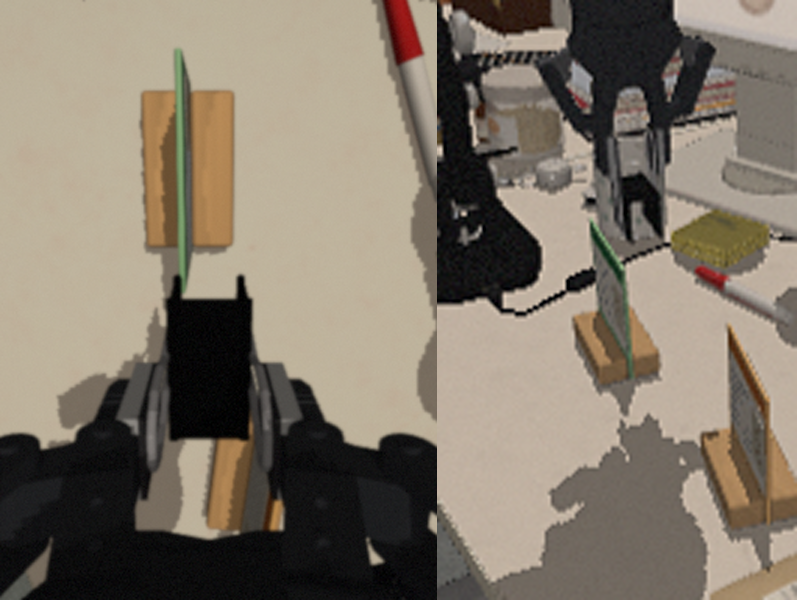

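The wrist view shows the green edge at columns 234–237, rows 31–187, within 1 px of the predicted position. The clip is square in the fingers, with its spine at columns 227–280 and the open jaws visible. I'll work out the final offsets.

```bash
python3 - <<'E'
from h import *
import pickle
B,_=pickle.load(open("B.pkl","rb"));G,o=pickle.load(open("G.pkl","rb"))
print(np.array(G["mtx"]).round(1).tolist())
for a,b in(((191,7),(234.6,31)),((203.2,132),(236.8,187.3))):
    print("tri",tri([ray(0,a,B),ray(0,b,G)]).round(4),onz(0,b,.115,G).round(4))
im=cv2.imread("pics/wG.png")
m=cv2.inRange(cv2.cvtColor(im,cv2.COLOR_BGR2HSV),(40,60,90),(90,255,255))
ys,xs=np.where(m[38:182]>0);ys+=38
cen=[(xs[ys==v].mean(),v) for v in range(38,182)];p=np.polyfit([c[1] for c in cen],[c[0] for c in cen],1)
e=[onz(0,(np.polyval(p,v)+.0,v),.115,G) for v in(31.,187.3)];mid=(e[0]+e[1])/2;d=e[0]-e[1]
print("mid",mid.round(4),"yaw",np.degrees(np.arctan2(d[1],d[0]))-90,np.linalg.norm(d))
# spine in hand, dark run per row
g=im.max(2)
for v in range(180,292,6):
    d=np.where(g[v,222:288]<22)[0]+222; print(v,d.min() if len(d) else 0,d.max() if len(d) else 0,len(d),end=' | ')
Rt=R()
K=np.array(G["mtx"]);E=np.array(G["extrinsics"])
for z in(.033,.035,.037,.039):
    print(z,[proj(o["ee_pos"]+Rt@np.array([x,y,z]),G).round(1).tolist() for x,y in((.025,-.012),(.025,.012),(-.025,.012),(-.025,-.012))])
E
```

```text
[[322.6, 0.0, 253.8], [0.0, 322.6, 191.2], [0.0, 0.0, 1.0]]
tri [0.5164 0.0136 0.1119] [0.5165 0.0131 0.115 ]
tri [ 0.4951 -0.0889  0.1151] [ 0.4951 -0.089   0.115 ]
mid [ 0.5057 -0.0379  0.115 ] yaw -11.646006321597937 0.1043150426463887
180 232 275 6 | 186 231 276 8 | 192 228 279 18 | 198 228 279 52 | 204 228 279 52 | 210 228 279 52 | 216 227 279 53 | 222 228 280 53 | 228 229 278 50 | 234 228 279 52 | 240 228 279 52 | 246 229 279 51 | 252 229 278 50 | 258 229 279 51 | 264 229 278 50 | 270 229 278 50 | 276 229 277 49 | 282 0 0 0 | 288 0 0 0 | 0.033 [[229.6, 194.5], [278.7, 194.7], [276.3, 284.9], [231.1, 284.7]]
0.035 [[229.9, 193.4], [278.4, 193.5], [276.1, 282.8], [231.4, 282.6]]
0.037 [[230.2, 192.2], [278.1, 192.4], [275.8, 280.8], [231.6, 280.6]]
0.039 [[230.4, 191.1], [277.8, 191.3], [275.6, 278.8], [231.9, 278.6]]
```

```bash
python3 drive.py '0.015 -0.003 0 -0.1 0.028; 0.035 -0.007 0 -0.2 0.028; 0.05 -0.011 0 -0.3 0.028; 0.06 -0.0126 0 -0.3 0.028; 0.06 -0.0126 0 -0.3 0.028'
python3 drive.py '0 0 0 0 0.028; 0 0 0 0 0.028; 0 0 0 0 0.028'
cat > chk.py <<'E'
from h import *
i=bot.camera_info("wrist");o=bot.get_obs();im=bot.camera("wrist")
print(o["ee_pos"],o["tcp_rot"],o["opening"],o["wrist_force"])
print("to go",(R().T@(np.array([.5057,-.0379,.170])-o["ee_pos"])).round(4))
m=cv2.inRange(cv2.cvtColor(im,cv2.COLOR_BGR2HSV),(40,60,80),(90,255,255))
ys,xs=np.where(m>0);print("green rows",ys.min(),ys.max())
Ri=R().T
for lo,hi in((ys.min()+6,190),(283,ys.max()-3)):
    c=[(xs[ys==v].mean(),v,(ys==v).sum()) for v in range(lo,hi) if 2<(ys==v).sum()<14]
    if len(c)<8: continue
    p=np.polyfit([k[1] for k in c],[k[0] for k in c],1)
    for v in(c[0][1],c[-1][1]):
        print(v,"in tool",(Ri@(onz(0,(np.polyval(p,v),v),.115,i)-o["ee_pos"])).round(4))
print("edge tool line half 52 at tool x",(Ri@(onz(0,(254,ys.min()),.115,i)-o["ee_pos"])).round(4)[0],(Ri@(onz(0,(254,ys.max()),.115,i)-o["ee_pos"])).round(4)[0])
cv2.imwrite("pics/chk%d.png"%int(o["time"]*100),im)
E
python3 chk.py
```

```text
time: 6.45
ee_pos: [0.5061, -0.0379, 0.2249]
tcp_rot: [-180.0, -0.0, 78.3]
wrist_force: [-0.9, 0.2, -1.7]
opening: 0.03
grasp_force: 29.8
time: 6.7
ee_pos: [0.506, -0.0393, 0.2249]
tcp_rot: [-180.0, 0.0, 78.3]
wrist_force: [0.7, -0.2, -0.3]
opening: 0.0301
grasp_force: 29.8
[ 0.50600293 -0.03928552  0.22487838] [-1.79996406e+02  1.09614750e-02  7.82622363e+01] 0.030090004275382335 [ 0.66350189 -0.2260177  -0.29823259]
to go [ 0.0013 -0.0006  0.0549]
green rows 116 190
122 in tool [ 0.0544 -0.001   0.1099]
189 in tool [ 0.0063 -0.001   0.1099]
edge tool line half 52 at tool x 0.0585 0.0055
```

```bash
python3 - <<'E'
import cv2,numpy as np,glob
im=cv2.imread("pics/chk670.png")
for t in(80,90,110):
    m=cv2.inRange(cv2.cvtColor(im,cv2.COLOR_BGR2HSV),(40,60,t),(90,255,255))
    print(t,[(v,int((m[v]>0).sum()),np.where(m[v]>0)[0][:1].tolist()) for v in range(108,136,2)])
print(im[112:130,253].tolist())
E
```

```text
80 [(108, 0, []), (110, 0, []), (112, 0, []), (114, 0, []), (116, 1, [253]), (118, 2, [252]), (120, 2, [252]), (122, 4, [251]), (124, 4, [251]), (126, 4, [251]), (128, 4, [251]), (130, 4, [251]), (132, 4, [251]), (134, 4, [251])]
90 [(108, 0, []), (110, 0, []), (112, 0, []), (114, 0, []), (116, 1, [253]), (118, 1, [252]), (120, 0, []), (122, 4, [251]), (124, 4, [251]), (126, 4, [251]), (128, 4, [251]), (130, 4, [251]), (132, 4, [251]), (134, 4, [251])]
110 [(108, 0, []), (110, 0, []), (112, 0, []), (114, 0, []), (116, 0, []), (118, 0, []), (120, 0, []), (122, 1, [253]), (124, 4, [251]), (126, 4, [251]), (128, 4, [251]), (130, 4, [251]), (132, 4, [251]), (134, 4, [251])]
[[155, 177, 187], [152, 173, 184], [139, 162, 168], [110, 133, 132], [78, 104, 92], [65, 91, 76], [61, 89, 72], [65, 91, 75], [60, 89, 71], [65, 93, 74], [77, 113, 87], [96, 141, 109], [102, 149, 115], [101, 149, 114], [102, 149, 116], [101, 149, 116], [102, 149, 114], [103, 150, 115]]
```

```bash
python3 drive.py '0.0015 -0.0008 0.008 0 0.028; 0.0015 -0.0008 0.017 0 0.028; 0.0015 -0.0008 0.025 0 0.028; 0.0015 -0.0008 0.03 0 0.028; 0.0015 -0.0008 0.03 0 0.028' 30
python3 drive.py '0 0 0 0 0.028; 0 0 0 0 0.028'; python3 chk.py
```

```text
time: 7.17
ee_pos: [0.5048, -0.0368, 0.1931]
tcp_rot: [-179.9, 0.0, 78.3]
wrist_force: [-0.4, -0.2, -0.2]
opening: 0.0303
grasp_force: 29.8
time: 7.33
ee_pos: [0.5055, -0.0368, 0.1951]
tcp_rot: [180.0, -0.0, 78.3]
wrist_force: [-0.3, 0.4, -0.5]
opening: 0.0302
grasp_force: 29.8
[ 0.50553576 -0.0368137   0.19511548] [ 1.79987476e+02 -2.60119282e-03  7.83219178e+01] 0.03016319965555544 [-0.34996614  0.38683173 -0.5425709 ]
to go [-0.001   0.0004  0.0251]
green rows 121 190
128 in tool [ 0.0529 -0.0001  0.0801]
189 in tool [0.0146 0.     0.0801]
edge tool line half 52 at tool x 0.057 0.0139
```

```bash
python3 drive.py '0 0 0.005 0 0.028; 0 0 0.01 0 0.028; 0 0 0.016 0 0.028; 0 0 0.022 0 0.028; 0 0 0.025 0 0.028'
python3 drive.py '0 0 0 0 0.028; 0 0 0 0 0.028; 0 0 0 0 0.028'; python3 chk.py
python3 - <<'E'
from h import *
s=[bot.camera(n) for n in("scene","side")];w=bot.camera("wrist")
a,b=s[0][95:195,170:270],s[1][140:240,165:265]
f=lambda x,k,l:cv2.resize(x,(k,l),interpolation=cv2.INTER_CUBIC)
c=np.hstack([f(a,290,400),f(b,290,400),f(w[90:384,150:360],220,400)]);cv2.imwrite("pics/end.png",c)
E
```

```text
time: 7.8
ee_pos: [0.5051, -0.0368, 0.1686]
tcp_rot: [-179.9, 0.0, 78.3]
wrist_force: [0.3, -0.1, -1.0]
opening: 0.0301
grasp_force: 29.8
time: 8.05
ee_pos: [0.5056, -0.0369, 0.1701]
tcp_rot: [180.0, -0.0, 78.3]
wrist_force: [-0.4, 0.8, -0.3]
opening: 0.0305
grasp_force: 29.8
[ 0.50555365 -0.03685891  0.17011494] [ 1.79986634e+02 -8.52225980e-04  7.83175179e+01] 0.030466779495974976 [-0.3640475   0.84507998 -0.29369637]
to go [-0.001   0.0004  0.0001]
green rows 122 303
128 in tool [ 0.0551 -0.0001  0.0551]
189 in tool [ 0.0216 -0.      0.0551]
283 in tool [-0.0377 -0.0001  0.0551]
299 in tool [-0.0489  0.      0.0551]
edge tool line half 52 at tool x 0.0582 -0.0518
```

View pics/end.png

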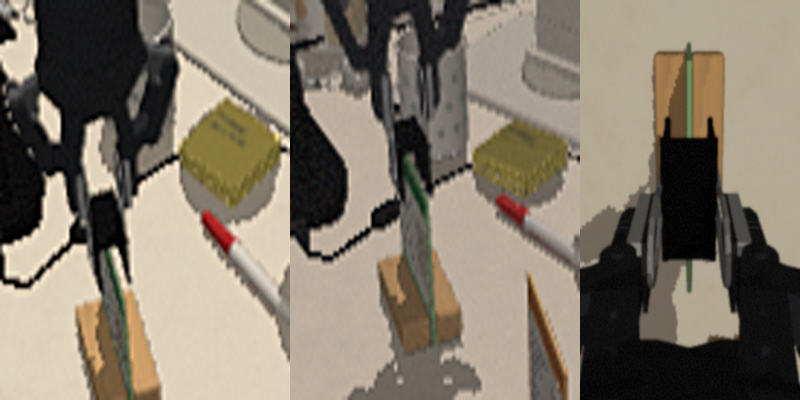

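The final picture shows the green edge running centrally and squarely between the open jaws, with gaps on both sides, about half-way in. The wrist force is at noise level, so nothing is touching.

```bash
python3 -c "
from workcell import bot
print(bot.job_done())"
```

```text
the job is handed in; nothing more can be done
None
```

The clip is off the buff card and held wide open over the middle of the green card's top edge, square to the card and about half-way on, touching nothing; the job was handed in at about 8 s.

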